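Shift the jar mill gearbox into low gear and lock it

ROBOT

A 7-joint arm with a two-finger parallel gripper is mounted at the origin on a cart in front of the work surface, level with it; the furniture and walls round the work are solid. World frame = base frame: x ahead of the robot, y to its left, z up, the work surface at z = 0. Lengths are in m, angles in rad, forces in N, time in s.
With the tool pointing down it reaches from about 0.4 to 0.85 m from the base axis. Payload 10.4 kg.
Tool frame: the origin (TCP) lies midway between the tips of the shut fingers; the grasp point (between the pads) lies 19 mm behind it; z points along the fingers, y is the line along which they close (so a half turn about z gives the same grasp; the last joint's range is limited). The gripper opens to 87 mm and grips with 3 to 60 N. Pads are 19 mm wide; open, the fingers measure 117 mm over their backs; the gripper's body (75 mm by 190 mm) begins 51 mm behind the grasp point.
Start: joints at [1.081, 0.332, -0.065, 1.46, 0.022, 1.35, -0.088], TCP at [0.281, -0.558, 0.223] pointing down, gripper open.
Joint ranges: [-2.6, 2.6], [-0.5, 2.12], [-1.47, 1.34], [0.16, 2.42], [-1.27, 4.41], [0.06, 2.06], [-2.6, 2.6]. Speed limits (rad/s): [2.22, 2.22, 2.79, 2.79, 3.14, 3.14, 3.14].

INTERFACE

Orientations are given as a unit quaternion [x, y, z, w].
In Python, from bench import r gives the robot as it stands.
- The arm moves only by the tool apply_moves, never from a script. Its argument "steps" is a list of rows, each a list of 7 numbers: the turn, a rotation vector about the tool's x, y, z in rad, then the shift along the tool's x, y, z in mm, then the opening, from -1 (shut) to 1 (fully open). In form: [[ax, ay, az, x, y, z, claw], ...]. A call has 1 to 20 rows; each row is the pose to reach, as a shift and turn from the pose commanded when the call began, along the tool's axes at that moment; what a row does not reach only later rows make up. A row lasts 1/12 s, in which the tool goes at most 41.7 mm and 7.16 degrees, less where a joint would pass 70% of its speed; a pose out of reach is approached as far as the arm can. A call with a gripper value outside its range is refused whole. The fingers move at their own pace and stop on an object; "force" is the grip in N (left out, the last holds). Time passes only in rows, so rows that repeat a pose let the fingers close. It gives the time, the measured TCP pose, the force, the opening and the grip force at its end, in the units of the state.
- r.read_state(): the state, without advancing time (a new reading comes with each control period).
- r.camera(name): name is "scene" or "top" or "wrist"; returns a dict with "pixels" (420x560x3 uint8, red, green, blue), "z_map" (420x560 float32, m along the optical axis (not along the pixel's ray), 0 where there is no reading), "fovy" (degrees; the focal length in pixels is half the picture's height over the tangent of half this angle, whatever the lens; pixels are square), "cx", "cy" (the principal point, pixels), "k1" (the pictures are not rectified: a ray, as slopes to the right and down, at radius r is drawn at 1 + k1 r^2 times it, then the intrinsics apply), "position" and "orientation" of the camera in the world. Camera axes: x right, y down, z forward; pixel columns grow to the right and rows downward; lengths in m; the calibration is good to about 2 mm. A picture is of the moment at which its call begins.
- r.close_job(): hands the job in; it is judged then, once.
The state is a dict: "time": time; "joint_positions": joint angles; "joint_vel": joint speeds; "joint_torque": joint torques, N m; "ee_pos": TCP position; "eef_rot": TCP orientation; "ft_force": force on the tool from outside, world axes, zero at the start; "torque": the same for the moment, N m; "width": finger opening in m; "grip_force": force on a finger pad.
Only numpy, scipy, OpenCV 4.12 (cv2) and the standard library are available. Lean on these libraries where they do the work, as an engineer would, in place of code of your own. Each camera call takes 0.05 s, during which the arm holds its last target. There are 200 camera calls.

TASK

Shift the green gearbox into low gear: take the black knob on top, ease it down gently while rocking the spindle left and right until you feel the hidden teeth mesh, then stop turning and push it fully home, never forcing the teeth. Then swing the red-pinned lock lever all the way in over the knob's collar and let go. Leave the vial, the bottle and the steel die beside it undisturbed.

Things in the scene. Friction and masses are not known exactly. Their poses are not given: they have to be found in the camera images.
- gearbox: Gearbox, fixed to the worktop: green body 135 x 185 x 70 mm high on a 170 x 210 mm base plate. Origin: centre of its underside; z up; x from its front (sight glass, ribs) to its back; y toward its output coupling, which juts out to 132 mm. Spindle axis vertical at x 0, y +40 mm, inside a round aluminium turret (80 mm diameter, top at 95 mm). Lever pivot vertical at x 0, y -30 mm.
- knob_grip (a point): Centre of the black bar on top of the selector knob; bar 52 mm long (this point's x) x 22 mm wide (y, two flat sides to grip) x 26 mm high (z up), on a 20 mm thick neck that rises 12 mm from a steel collar (68 mm diameter, 6 mm thick). Knob up: 142 mm above the worktop; fully home: 128 mm. The bar turns with the spindle and moves straight down with the knob.
- spindle (a joint): Angle of the spindle with its knob about the vertical axis (rad, positive counter-clockwise seen from above; 0 = bar along the gearbox's x). Turns easily by hand between hard stops at -0.75 and +0.75.
- knob (a joint): How far the knob has been pushed down (m): 0 up, 0.014 fully home (hard stop). It stays where it is left; sliding it takes about 3 N. Its teeth meet the hidden ring from 0.005 on. When they find the gaps under a light push (6 N or so is enough), the ring springs up, the push felt on the knob drops to almost none, and the knob can go home. The load on the teeth must stay under 20 N.
- knob_dogs: The three teeth under the knob, 10 mm high, inside its skirt (not visible); fixed to the knob; origin on the spindle axis 47 mm below the bar's centre. Tooth on tooth, the ring below yields on a spring: about 1 N at once, then 2 N more per mm, up to 6 mm; the knob cannot go home so.
- gear_case: Fixed bearing in the gearbox (not visible) carrying the sprung ring of six teeth, pitch 1.047 rad, angle unknown and not shown by this; origin on the spindle axis at the gearbox's underside. The gaps leave about 0.28 rad of free turn; a mesh always lies within spindle angles -0.53 to +0.53. The ring is braked (0.6 N m): in mesh, turning on more than about 0.15 rad overloads the teeth.
- lock_lever (a joint): Angle of the lock lever about its vertical pivot (rad, grows counter-clockwise seen from above): 0 parked clear of the knob, 1.2 fully in, hard stop, blade over the collar. Stays where it is left; takes about 1.5 N at the pin. Its blade passes over the collar only when the knob is at least 0.012 down, otherwise it strikes it at about 0.7.
- lever_pin (a point): Middle of the upright red pin of the lock lever, 14 mm thick, 36 mm high (to be pinched or pushed), on the end of the lever away from the knob, 45 mm from the pivot, 133 mm above the worktop.
- lever_hinge (a point): Point on the lock lever's vertical pivot axis, 105 mm above the worktop.
- vial_center (a point): Glass vial with a blue cap, 23 mm thick, 62 mm high, loose, standing behind the gearbox; point at its centre half-way up.
- bottle_center (a point): Brown reagent bottle with a blue cap, 72 mm thick, 160 mm high, loose, standing on the lever side of the gearbox; point at its centre half-way up.
- die_center (a point): Grey steel die body with a black band, 54 mm thick, 41 mm high, loose, standing on the coupling side of the gearbox; point at its centre half-way up.

How it is judged:
On the way, in this order (a step that is already met when the one before it is completed fails the run):
1. the teeth are in mesh and the knob is fully home (at least 12.5 mm of 14 mm down) (value of joint knob above 0.0125 m), for 0.2 s.
2. the lock lever is swung in over the collar with the knob home (value of joint lock_lever above 1.08 rad and value of joint knob above 0.0125 m), for 0.2 s.
At the end, for the whole second after the job is handed in: The knob is home (at least 12.5 mm of its 14 mm down) and the lock lever is in (at least 1.08 of 1.2 rad) (all of step 2); the robot touches nothing.
It fails at once if the teeth are forced: more than 20 N between the knob's teeth and the ring (contact force between knob_dogs and gear_case above 20 N).
It fails at once if the vial is moved by more than 15 mm or knocked over (distance of vial_center from where it was at the start of the episode above 0.015 m or angle between vial_center's own z axis and vertical above 0.4 rad).
It fails at once if the bottle is moved by more than 15 mm or knocked over (distance of bottle_center from where it was at the start of the episode above 0.015 m or angle between bottle_center's own z axis and vertical above 0.4 rad).
It fails at once if the steel die is moved by more than 15 mm or knocked over (distance of die_center from where it was at the start of the episode above 0.015 m or angle between die_center's own z axis and vertical above 0.4 rad).
It also fails if it takes over 67 s, if anything falls off the work surface, if the arm or the gripper's body presses on something with over 40 N, if the wrist force passes 120 N, or if a joint passes its speed limit or range.

## Working session

There is one attempt and no reset: what is moved stays moved. The work goes in short steps, Python scripts to look and compute and a tool call to move; the robot and the scene stay as the last step left them, time stands still between calls to the robot, and variables do not carry over. Pictures are saved under pics/ and viewed, at most 10 in all, crops included, and the job is handed in when it is done.

Besides the shell and the picture viewer there is one more tool, called after "Call:" as name([rows], argument=value, ...), one row to a line, values as JSON. apply_moves: Moves the arm, as the interface text tells. Its arguments: {"type":"object","properties":{"steps":{"type":"array","items":{"type":"array","items":{"type":"number"}}},"force":{"type":"number"}},"required":["steps"]}

```bash
mkdir -p pics
cat > h.py <<'E'
import numpy as np, cv2
from scipy.spatial.transform import Rotation as R
from bench import r
def cloud(c):
    h,w=c["z_map"].shape; f=h/2/np.tan(np.radians(c["fovy"])/2)
    K=np.array([[f,0,c["cx"]],[0,f,c["cy"]],[0,0,1.]])
    u,v=np.meshgrid(np.arange(w),np.arange(h))
    p=cv2.undistortPoints(np.stack([u,v],-1).reshape(-1,1,2).astype(float),K,np.array([c["k1"],0,0,0.])).reshape(h,w,2)
    z=c["z_map"]; P=np.dstack([p*z[...,None],z])
    q=np.array(c["orientation"])
    Rm=R.from_quat(q).as_matrix() if q.shape==(4,) else q
    return P@Rm.T+np.array(c["position"])
def save(c,n): cv2.imwrite(f"pics/{n}.png",c["pixels"][...,::-1])
E
python3 - <<'E'
from h import *
for n in("scene","top"):
    c=r.camera(n); save(c,n+"0"); np.save(n+".npy",cloud(c)); np.save(n+"p.npy",c["pixels"]); print(n,c["position"],c["orientation"],c["fovy"],c["k1"])
print(r.read_state())
E
```

```text
scene [0.15659424 0.56242134 0.77967729] [-0.18607023  0.88542644 -0.41522787  0.09478243] 45.36208716811145 -0.1791815970264901
top [ 0.33472908 -0.20882269  1.15753002] [ 0.70655718 -0.70166459  0.05459969 -0.07390956] 46.38522239443381 -0.11665930703521435
{'time': 0.1, 'joint_positions': array([ 1.08139459,  0.33279796, -0.06467766,  1.46083077,  0.02160596,
        1.34992727, -0.08849559]), 'joint_vel': array([ 0.00077999, -0.00226593, -0.00057313, -0.00085893,  0.0005403 ,
       -0.00042398,  0.00053888]), 'joint_torque': array([ 2.17329543e-03, -6.24546146e+01,  2.49854982e-02, -3.90714061e+01,
       -6.14867778e-02,  3.66460544e-02,  9.00096296e-06]), 'ee_pos': array([ 0.28109838, -0.55783411,  0.22185283]), 'eef_rot': array([ 9.72884872e-01,  2.31289050e-01, -1.80869578e-04, -6.07616110e-04]), 'ft_force': array([ 0.38588987, -0.17964997,  0.18419108]), 'torque': array([-0.01432643,  0.01691849, -0.01340731]), 'grip_force': 0.0, 'width': 0.08714322933677737}
```

View pics/scene0.png

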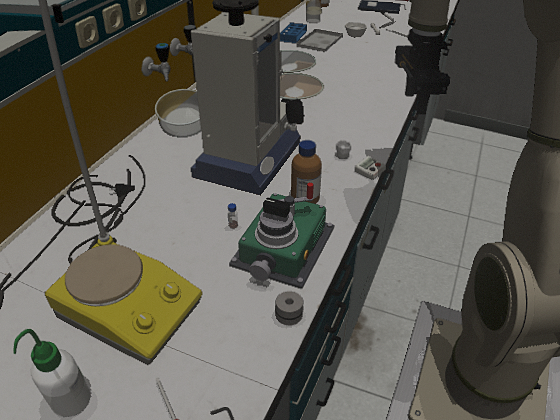

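View pics/top0.png

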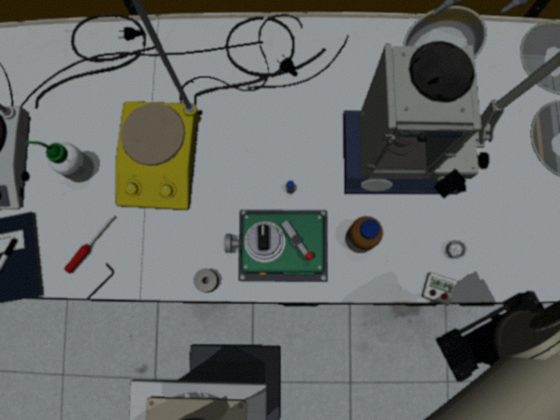

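The scene view shows the gearbox at about (285,240), with the vial at (233,215), bottle at (307,175) and die at (290,305). In the top view the knob bar is at (264,237), red pin (309,256), bottle (367,233), vial (290,186) and die (207,279).

Run:
```python
from h import *
P=np.load("top.npy");I=np.load("topp.npy").astype(int); hsv=cv2.cvtColor(I.astype(np.uint8),cv2.COLOR_RGB2HSV)
def st(n,m):
    q=P[m]; print(n,len(q),"med",np.median(q,0).round(4),"min",q.min(0).round(3),"max",q.max(0).round(3))
reg=np.zeros(I.shape[:2],bool); reg[205:285,220:332]=1
z=P[...,2]
# base plate outline via minAreaRect
m=reg&(z>0.004)&(z<0.03)
st("plate",m)
m2=reg&(hsv[...,1]>120)&(hsv[...,0]>40)&(hsv[...,0]<95)&(abs(z-.07)<.008); st("green",m2)
q=P[m2][:,:2].astype(np.float32); print(cv2.minAreaRect(q))
q=P[reg&(z>.003)][:,:2]; q=q[q[:,1]<np.median(q[:,1])+.11].astype(np.float32); print("all",cv2.minAreaRect(q))
m3=reg&(z>.145); m3[:,290:]=0; st("bar",m3); q=P[m3][:,:2].astype(np.float32); print(cv2.minAreaRect(q))
red=reg&(I[...,0]>130)&(I[...,1]<70); st("pin",red); red&=z>.14; 
if red.any(): st("pintop",red)
lev=reg&(z>.09)&(z<.13); lev[:,:286]=0; st("lever",lev); print(cv2.minAreaRect(P[lev][:,:2].astype(np.float32)))
for n,(u,v),w in(("bottle",(367,233),24),("vial",(290,186),8),("die",(207,279),16)):
    a=np.zeros_like(reg);a[v-w:v+w,u-w:u+w]=1; st(n,a&(z>.02))
S=np.load("scene.npy");J=np.load("scenep.npy").astype(int)
rs=np.zeros_like(reg); rs[170:215,295:325]=1
mm=rs&(J[...,0]>130)&(J[...,1]<70)&(J[...,2]<70); q=S[mm]; print("pin scene",len(q),np.median(q,0),q.min(0),q.max(0))
rs[:]=0; rs[190:225,255:300]=1; mm=rs&(S[...,2]>.148); q=S[mm]; print("bar scene",len(q),np.median(q,0),q.min(0),q.max(0),cv2.minAreaRect(q[:,:2].astype(np.float32)))
cv2.imwrite("pics/crop.png",np.hstack([cv2.resize(I[195:295,215:335,::-1].astype(np.uint8),(396,330)),cv2.resize(J[160:290,220:350,::-1].astype(np.uint8),(330,330))]))
```

```text
plate 1409 med [ 0.4066 -0.2035  0.0099] min [ 0.378 -0.31   0.004] max [ 0.567 -0.046  0.03 ]
green 2628 med [ 0.458  -0.2263  0.0696] min [ 0.4   -0.287  0.062] max [ 0.534 -0.105  0.077]
((0.46713268756866455, -0.19588735699653625), (0.18258900940418243, 0.1335628628730774), 89.6653823852539)
all ((0.45105457305908203, -0.1973162442445755), (0.2270725667476654, 0.2325674146413803), 89.79568481445312)
bar 279 med [ 0.4666 -0.1569  0.1547] min [ 0.335 -0.209  0.146] max [ 0.496 -0.146  1.158]
((0.4134896397590637, -0.17137573659420013), (0.17177905142307281, 0.030231937766075134), 15.447473526000977)
pin 13 med [ 0.4324 -0.252   0.147 ] min [ 0.428 -0.254  0.144] max [ 0.435 -0.248  0.149]
pintop 13 med [ 0.4324 -0.252   0.147 ] min [ 0.428 -0.254  0.144] max [ 0.435 -0.248  0.149]
lever 277 med [ 0.4715 -0.2236  0.1107] min [ 0.426 -0.258  0.092] max [ 0.513 -0.204  0.129]
((0.46802642941474915, -0.22742830216884613), (0.09823225438594818, 0.02214932255446911), 38.476593017578125)
bottle 1047 med [ 0.4794 -0.3686  0.1217] min [ 0.335 -0.412  0.021] max [ 0.522 -0.209  1.158]
vial 98 med [ 0.6011 -0.2125  0.0593] min [ 0.335 -0.222  0.02 ] max [ 0.614 -0.201  1.158]
die 429 med [ 0.3841 -0.0218  0.0404] min [ 0.335 -0.209  0.02 ] max [0.409 0.005 1.158]
pin scene 13 [ 0.43557256 -0.24906298  0.14713496] [ 0.43120599 -0.25569166  0.14550242] [ 0.44039913 -0.24459848  0.14869511]
bar scene 235 [ 0.47041642 -0.14983418  0.15483119] [ 0.15659424 -0.1677352   0.14811691] [0.49802854 0.56242134 0.77967729] ((0.3068738579750061, 0.18986254930496216), (0.05181536078453064, 0.8017799854278564), 25.665363311767578)
```

View pics/crop.png

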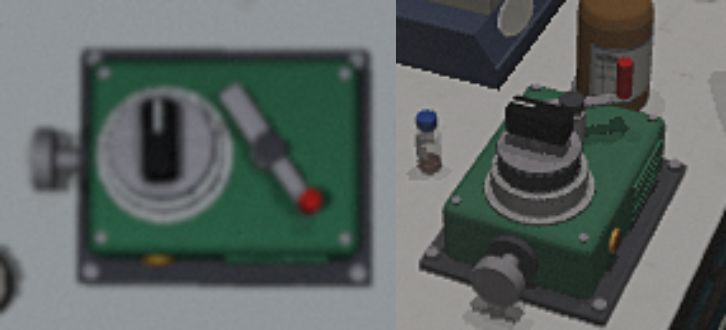

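The crop shows the bar nearly along x on the spindle axis. The lever is parked with its pin at the front right, at about world (0.432,-0.252). The measurements agree with the given sizes: green top 183 x 134 mm at z 0.070, bar top at 0.155.

```bash
cat >> h.py <<'E'
def delta(pos,yaw):
    "row (tool axes) for target TCP pos, tool x at world yaw, pointing down"
    s=r.read_state(); A=R.from_quat(s["eef_rot"])
    B=R.from_euler("z",yaw)*R.from_euler("x",np.pi)
    return np.r_[(A.inv()*B).as_rotvec().round(4),(A.inv().apply(np.array(pos)-s["ee_pos"])*1e3).round(1)]
E
python3 - <<'E'
from h import *
P=np.load("top.npy");z=P[...,2]
m=(z>.148)&(z<.16);m[:205]=0;m[260:]=0;m[:,:245]=0;m[:,290:]=0
q=P[m][:,:2].astype(np.float32);print(len(q),cv2.minAreaRect(q),cv2.fitLine(q,2,0,.01,.01).ravel())
S=np.load("scene.npy");z=S[...,2];m=(z>.15)&(z<.16);m[:190]=0;m[225:]=0;m[:,:255]=0;m[:,300:]=0
q=S[m][:,:2].astype(np.float32);print(len(q),cv2.minAreaRect(q),cv2.fitLine(q,2,0,.01,.01).ravel())
print(delta([.467,-.157,.225],0))
E
```

```text
247 ((0.47040677070617676, -0.1558436155319214), (0.05211356654763222, 0.018913330510258675), 0.6651666760444641) [ 0.9999087   0.01351221  0.47044852 -0.15588993]
211 ((0.4719924330711365, -0.15286648273468018), (0.05229562148451805, 0.025758838281035423), 6.058667182922363) [ 0.99924517  0.03884681  0.47067097 -0.15159656]
[-1.200e-03  4.000e-04  4.668e-01  3.464e+02 -2.743e+02 -2.800e+00]
```

Call:
apply_moves([
  [0,0,0.467,350,-275,-3,0.1],
  [0,0,0.467,350,-275,-3,0.1],
  [0,0,0.467,350,-275,-3,0.1],
  [0,0,0.467,350,-275,-3,0.1],
  [0,0,0.467,350,-275,-3,0.1],
  [0,0,0.467,350,-275,-3,0.1],
  [0,0,0.467,350,-275,-3,0.1],
  [0,0,0.467,350,-275,-3,0.1],
  [0,0,0.467,350,-275,-3,0.1],
  [0,0,0.467,350,-275,-3,0.1],
  [0,0,0.467,350,-275,-3,0.1],
  [0,0,0.467,350,-275,-3,0.1],
  [0,0,0.467,350,-275,-3,0.1],
  [0,0,0.467,350,-275,-3,0.1],
  [0,0,0.467,350,-275,-3,0.1],
  [0,0,0.467,350,-275,-3,0.1],
], force=25)

```text
time: 1.43
ee_pos: [0.4695, -0.1564, 0.2254]
eef_rot: [1.0, -0.001, -0.0, 0.0]
ft_force: [0.0, 0.1, 0.0]
width: 0.0479
grip_force: 0.0
```

Run:
```python
from h import *
c=r.camera("wrist"); save(c,"w0"); W=cloud(c); z=W[...,2]
m=(z>.148)&(z<.162)&(abs(W[...,0]-.47)<.045)&(abs(W[...,1]+.155)<.03)
if m.any():
    q=W[m][:,:2].astype(np.float32);print(len(q),cv2.minAreaRect(q))
I=c["pixels"].astype(int); m=(I[...,0]>110)&(I[...,1]<60)&(I[...,2]<60)&(z>.11)&(z<.17)
q=W[m]; print(len(q)); 
if len(q): print(np.median(q,0),q.min(0),q.max(0))
print(r.read_state()["ee_pos"],R.from_quat(r.read_state()["eef_rot"]).as_matrix().round(3))
print(delta([.470,-.155,.127],0.02))
```

```text
2248 ((0.4708554446697235, -0.1551463007926941), (0.05179380252957344, 0.022032711654901505), 1.3712884187698364)
0
[ 0.46962016 -0.15624206  0.22544363] [[ 1.    -0.002 -0.   ]
 [-0.002 -1.    -0.   ]
 [-0.     0.    -1.   ]]
[ 1.00e-04  2.00e-04 -2.24e-02  4.00e-01 -1.30e+00  9.84e+01]
```

View pics/w0.png

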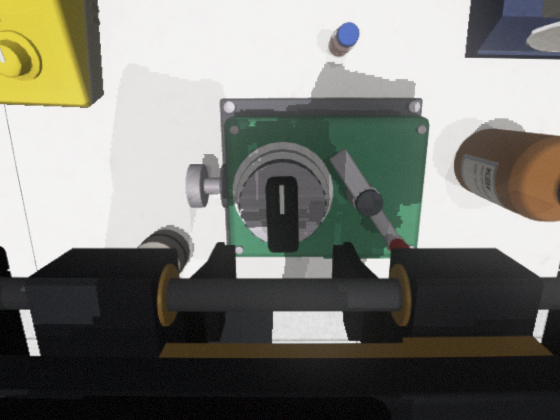

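The wrist view shows the bar clear and upright between the fingers at (283,213), measuring 52 x 22 mm, centre (0.471,-0.155), yaw 0.024. Next I lower the tool and grip.

Call:
apply_moves([
  [0,0,-0.024,1.2,-1.2,30,0.1],
  [0,0,-0.024,1.2,-1.2,60,0.1],
  [0,0,-0.024,1.2,-1.2,80,0.1],
  [0,0,-0.024,1.2,-1.2,92,0.1],
  [0,0,-0.024,1.2,-1.2,97,0.1],
  [0,0,-0.024,1.2,-1.2,97,0.1],
  [0,0,-0.024,1.2,-1.2,97,0.1],
  [0,0,-0.024,1.2,-1.2,97,-1],
  [0,0,-0.024,1.2,-1.2,97,-1],
  [0,0,-0.024,1.2,-1.2,97,-1],
  [0,0,-0.024,1.2,-1.2,97,-1],
  [0,0,-0.024,1.2,-1.2,97,-1],
  [0,0,-0.024,1.2,-1.2,97,-1],
  [0,0,-0.024,1.2,-1.2,97,-1],
  [0,0,-0.024,1.2,-1.2,97,-1],
], force=25)

```text
time: 2.73
ee_pos: [0.4715, -0.1551, 0.129]
eef_rot: [1.0, 0.011, 0.0, 0.001]
ft_force: [0.9, -5.0, 0.2]
width: 0.0219
grip_force: 25.0
```

Call:
apply_moves([
  [0,0,0,0,0.6,1,-1],
  [0,0,0,0,0.6,2,-1],
  [0,0,0,0,0.6,3,-1],
  [0,0,0,0,0.6,4,-1],
  [0,0,0,0,0.6,4,-1],
  [0,0,0,0,0.6,4,-1],
])

```text
time: 3.23
ee_pos: [0.4715, -0.1551, 0.1245]
eef_rot: [1.0, 0.012, 0.0, 0.0]
ft_force: [2.3, -5.9, -1.2]
width: 0.0219
grip_force: 25.0
```

Call:
apply_moves([
  [0,0,0,0,0,0.8,-1],
  [0,0,0,0,0,1.6,-1],
  [0,0,0,0,0,2.4,-1],
  [0,0,0,0,0,2.4,-1],
  [0,0,0,0,0,2.4,-1],
])

```text
time: 3.65
ee_pos: [0.4715, -0.1552, 0.1224]
eef_rot: [1.0, 0.012, 0.0, 0.001]
ft_force: [0.7, -5.1, 3.0]
width: 0.0217
grip_force: 25.0
```

Call:
apply_moves([
  [0,0,0,0,0,0.7,-1],
  [0,0,0,0,0,1.2,-1],
  [0,0,0,0,0,1.2,-1],
  [0,0,0,0,0,1.2,-1],
])

```text
time: 3.98
ee_pos: [0.4715, -0.1551, 0.1214]
eef_rot: [1.0, 0.012, 0.0, 0.001]
ft_force: [-1.0, -5.1, 4.5]
width: 0.0216
grip_force: 25.0
```

Call:
apply_moves([
  [0,0,-0.04,0,0,0.6,-1],
  [0,0,-0.08,0,0,0.6,-1],
  [0,0,-0.1,0,0,0.6,-1],
  [0,0,-0.1,0,0,0.6,-1],
])

```text
time: 4.32
ee_pos: [0.4715, -0.1551, 0.1209]
eef_rot: [0.998, 0.062, 0.0, 0.001]
ft_force: [-1.1, -5.2, 6.7]
width: 0.0219
grip_force: 25.0
```

Call:
apply_moves([
  [0,0,-0.04,0,0,0,-1],
  [0,0,-0.08,0,0,0,-1],
  [0,0,-0.1,0,0,0,-1],
  [0,0,-0.1,0,0,0,-1],
])

```text
time: 4.65
ee_pos: [0.4715, -0.155, 0.1209]
eef_rot: [0.994, 0.112, 0.0, 0.0]
ft_force: [-1.1, -4.9, 7.3]
width: 0.0217
grip_force: 25.0
```

Call:
apply_moves([
  [0,0,-0.04,0,0,0,-1],
  [0,0,-0.08,0,0,0,-1],
  [0,0,-0.1,0,0,0,-1],
  [0,0,-0.1,0,0,0,-1],
])

```text
time: 4.98
ee_pos: [0.4715, -0.1549, 0.1209]
eef_rot: [0.987, 0.162, 0.0, 0.0]
ft_force: [-0.9, -4.1, 6.2]
width: 0.0218
grip_force: 25.0
```

Call:
apply_moves([
  [0,0,-0.04,0,0,0,-1],
  [0,0,-0.08,0,0,0,-1],
  [0,0,-0.1,0,0,0,-1],
  [0,0,-0.1,0,0,0,-1],
])

```text
time: 5.32
ee_pos: [0.4714, -0.1548, 0.1204]
eef_rot: [0.978, 0.211, 0.0, 0.0]
ft_force: [-0.4, -5.4, 0.8]
width: 0.0222
grip_force: 25.0
```

The push dropped from 6.2 N to 0.8 N, so the teeth have meshed. I stop turning and probe down.

Call:
apply_moves([
  [0,0,0,0,0,0.7,-1],
  [0,0,0,0,0,1.4,-1],
  [0,0,0,0,0,2,-1],
  [0,0,0,0,0,2,-1],
])

```text
time: 5.65
ee_pos: [0.4714, -0.1548, 0.1183]
eef_rot: [0.978, 0.21, 0.0, 0.0]
ft_force: [1.9, -5.9, -1.0]
width: 0.0214
grip_force: 25.0
```

No resistance, so I push it home.

Call:
apply_moves([
  [0,0,0,0,0,1,-1],
  [0,0,0,0,0,2,-1],
  [0,0,0,0,0,3,-1],
  [0,0,0,0,0,3.6,-1],
  [0,0,0,0,0,3.6,-1],
  [0,0,0,0,0,3.6,-1],
])

```text
time: 6.15
ee_pos: [0.4714, -0.1548, 0.1149]
eef_rot: [0.978, 0.21, 0.0, 0.0]
ft_force: [0.9, -5.7, 3.9]
width: 0.0216
grip_force: 25.0
```

Call:
apply_moves([
  [0,0,0,0,0,0.6,-1],
  [0,0,0,0,0,1.0,-1],
  [0,0,0,0,0,1.0,-1],
  [0,0,0,0,0,1.0,-1],
])

```text
time: 6.48
ee_pos: [0.4715, -0.1548, 0.1148]
eef_rot: [0.978, 0.21, 0.0, 0.0]
ft_force: [-4.1, -4.3, 12.6]
width: 0.0216
grip_force: 25.0
```

It is on the hard stop: force is rising and z has stopped. I release and lift.

Call:
apply_moves([
  [0,0,0,0,0,-0.8,-1],
  [0,0,0,0,0,-0.8,0.1],
  [0,0,0,0,0,-0.8,0.1],
  [0,0,0,0,0,-0.8,0.1],
  [0,0,0,0,0,-0.8,0.1],
  [0,0,0,0,0,-0.8,0.1],
  [0,0,0,0,0,-0.8,0.1],
  [0,0,0,0,0,-20,0.1],
  [0,0,0,0,0,-50,0.1],
  [0,0,0,0,0,-80,0.1],
  [0,0,0,0,0,-110,0.1],
  [0,0,0,0,0,-110,0.1],
  [0,0,0,0,0,-110,0.1],
])

```text
time: 7.57
ee_pos: [0.4722, -0.1546, 0.2253]
eef_rot: [0.978, 0.21, 0.001, 0.001]
ft_force: [-0.2, 0.2, -0.7]
width: 0.0477
grip_force: 0.0
```

Run:
```python
from h import *
for n in("wrist","top","scene"):
    c=r.camera(n); W=cloud(c); z=W[...,2]; I=c["pixels"].astype(int)
    m=(z>.125)&(z<.16)&(abs(W[...,0]-.47)<.035)&(abs(W[...,1]+.155)<.03)
    if m.sum()>20: print(n,"bar top",np.percentile(z[m],[50,90]).round(4),cv2.minAreaRect(W[m][:,:2].astype(np.float32)))
    m=(I[...,0]>110)&(I[...,1]<60)&(I[...,2]<60)&(z>.11)&(z<.17)&(abs(W[...,0]-.44)<.05)&(abs(W[...,1]+.25)<.05)
    q=W[m]
    if len(q): print(n,"pin",len(q),np.median(q,0),q.min(0),q.max(0))
    m=(z>.118)&(z<.14)&(abs(W[...,0]-.469)<.02)&(abs(W[...,1]+.226)<.02)
    if m.sum()>5: print(n,"hub",m.sum(),np.median(W[m],0))
print(r.read_state()["ee_pos"],r.read_state()["ft_force"])
```

```text
wrist bar top [0.1418 0.1428] ((0.471347838640213, -0.15482284128665924), (0.05092184245586395, 0.02195042185485363), 24.540800094604492)
top pin 20 [ 0.43260821 -0.25205981  0.14575532] [ 0.42853495 -0.25633573  0.14325326] [ 0.43701727 -0.24794418  0.14836241]
scene bar top [0.1393 0.1423] ((0.4718504250049591, -0.15320536494255066), (0.049064382910728455, 0.026023205369710922), 21.52981185913086)
scene pin 12 [ 0.43500968 -0.25016117  0.1464533 ] [ 0.43044063 -0.25558994  0.14518581] [ 0.43977076 -0.24743672  0.14883186]
[ 0.47067232 -0.15427767  0.22256374] [-0.03336463 -0.52871471  0.39478838]
```

Bar top is now at 0.142, so the knob is home. Next I move over the pin with the closing axis along the mean of the pin's path.

Run:
```python
from h import *
print(delta([.434,-.2515,.225],np.radians(70)), r.read_state()["joint_positions"].round(2))
```

```text
[-1.70e-03  8.00e-04 -7.98e-01 -7.34e+01  7.35e+01 -2.40e+00] [ 0.61  0.07 -0.4   1.78  0.03  1.3  -0.94]
```

Call:
apply_moves([
  [0,0,-0.8,-73.4,73.5,-2,-0.3],
  [0,0,-0.8,-73.4,73.5,-2,-0.3],
  [0,0,-0.8,-73.4,73.5,-2,-0.3],
  [0,0,-0.8,-73.4,73.5,-2,-0.3],
  [0,0,-0.8,-73.4,73.5,-2,-0.3],
  [0,0,-0.8,-73.4,73.5,-2,-0.3],
  [0,0,-0.8,-73.4,73.5,-2,-0.3],
  [0,0,-0.8,-73.4,73.5,-2,-0.3],
  [0,0,-0.8,-73.4,73.5,-2,-0.3],
  [0,0,-0.8,-73.4,73.5,-2,-0.3],
  [0,0,-0.8,-73.4,73.5,-2,-0.3],
])

```text
time: 8.63
ee_pos: [0.4345, -0.2515, 0.2254]
eef_rot: [0.819, 0.574, -0.0, -0.0]
ft_force: [-0.1, 0.3, 0.3]
width: 0.0303
grip_force: 0.0
```

Run:
```python
from h import *
c=r.camera("wrist"); save(c,"w1"); W=cloud(c); z=W[...,2]; I=c["pixels"].astype(int)
m=(I[...,0]>90)&(I[...,1]<60)&(I[...,2]<60)&(z>.11)&(z<.17); q=W[m]
if len(q): print("pin",len(q),np.median(q,0),q.min(0),q.max(0))
print(delta([.434,-.2515,.127],np.radians(70)), r.read_state()["joint_positions"].round(2),r.read_state()["width"])
```

```text
pin 248 [ 0.43380165 -0.25056878  0.14691762] [ 0.42747948 -0.25714421  0.14413798] [ 0.44014223 -0.24465448  0.14845292]
[-3.00e-04 -0.00e+00  5.00e-04 -2.00e-01 -5.00e-01  9.85e+01] [ 0.75  0.08 -0.33  1.76  0.03  1.31  0.06] 0.03028591644884959
```

View pics/w1.png

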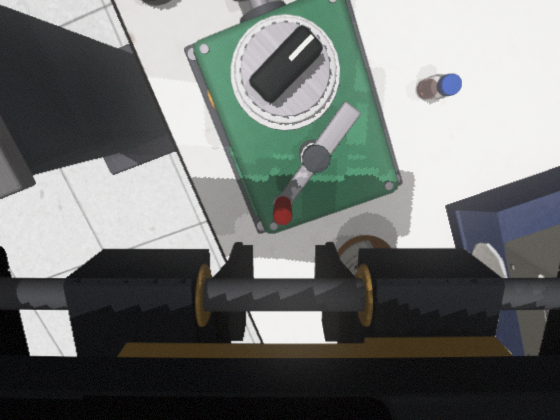

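The wrist view shows the pin at (283,208), lined up between the fingers; measured centre (0.434,-0.251). The knob bar at (286,65) is turned and down. I lower around the pin.

Call:
apply_moves([
  [0,0,0,0,-0.5,30,-0.3],
  [0,0,0,0,-0.5,60,-0.3],
  [0,0,0,0,-0.5,80,-0.3],
  [0,0,0,0,-0.5,92,-0.3],
  [0,0,0,0,-0.5,98,-0.3],
  [0,0,0,0,-0.5,98,-0.3],
  [0,0,0,0,-0.5,98,-0.3],
])

```text
time: 9.27
ee_pos: [0.4345, -0.2516, 0.1283]
eef_rot: [0.819, 0.574, 0.0, 0.0]
ft_force: [-0.0, 0.6, 0.1]
width: 0.0301
grip_force: 0.0
```

Call:
apply_moves([
  [0,0,0,0,4,0,-0.3],
  [0,0,0,0,8,0,-0.3],
  [0,0,0,-2,11,0,-0.3],
  [0,0,0,-3.5,14,0,-0.3],
  [0,0,0,-4.7,17,0,-0.3],
  [0,0,0,-5.8,20,0,-0.3],
  [0,0,0,-6.6,23,0,-0.3],
  [0,0,0,-7.3,26,0,-0.3],
  [0,0,0,-7.9,30,0,-0.3],
  [0,0,0,-7.9,33,0,-0.3],
  [0,0,0,-7.9,33,0,-0.3],
])

```text
time: 10.18
ee_pos: [0.4634, -0.2701, 0.1278]
eef_rot: [0.818, 0.575, 0.0, 0.0]
ft_force: [0.3, -0.4, -0.6]
width: 0.0304
grip_force: 0.0
```

Call:
apply_moves([
  [0,0,0,0.2,3.5,0,-0.3],
  [0,0,0,0.5,7,0,-0.3],
  [0,0,0,1.1,10,0,-0.3],
  [0,0,0,1.8,13,0,-0.3],
  [0,0,0,2.9,16,0,-0.3],
  [0,0,0,4,19,0,-0.3],
  [0,0,0,6.1,23,0,-0.3],
  [0,0,0,7,25,0,-0.3],
  [0,0,0,7,25,0,-0.3],
])

```text
time: 10.93
ee_pos: [0.48, -0.2734, 0.1267]
eef_rot: [0.82, 0.573, -0.007, -0.006]
ft_force: [-39.9, 1.4, 25.3]
width: 0.031
grip_force: 19.5
```

Run:
```python
from h import *
for n in("top","scene","wrist"):
    c=r.camera(n); W=cloud(c); z=W[...,2]; I=c["pixels"].astype(int)
    m=(I[...,0]>90)&(I[...,1]<60)&(I[...,2]<60)&(z>.11)&(z<.17)&(abs(W[...,0]-.46)<.05)&(abs(W[...,1]+.26)<.05)
    q=W[m]
    if len(q): print(n,"pin",len(q),np.median(q,0))
    if n=="scene": cv2.imwrite("pics/s2.png",cv2.resize(c["pixels"][150:290,210:360,::-1],None,fx=4,fy=4))
```

```text
wrist pin 147 [ 0.47289983 -0.26647976  0.14702202]
```

View pics/s2.png

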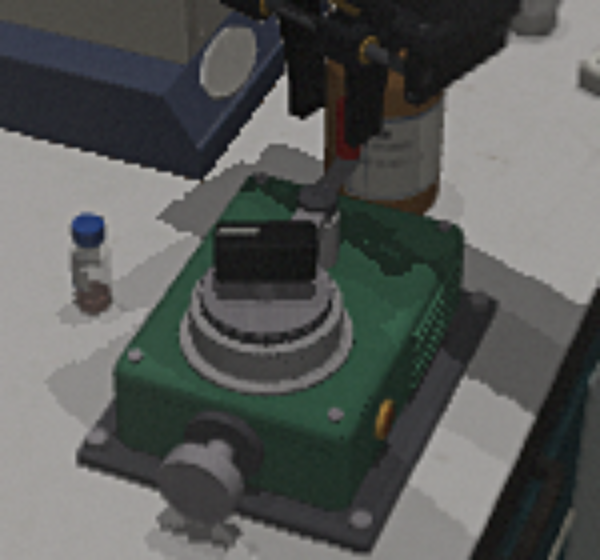

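The wrist shows 40 N against the push, and the pin is at about 1.0 rad. I back off before finding out why.

Call:
apply_moves([
  [0,0,0,0,-5,0,-0.3],
  [0,0,0,0,-10,0,-0.3],
  [0,0,0,0,-10,0,-0.3],
])

```text
time: 11.33
ee_pos: [0.4791, -0.2683, 0.128]
eef_rot: [0.819, 0.574, 0.0, 0.0]
ft_force: [-0.0, 0.4, 0.3]
width: 0.0306
grip_force: 0.0
```

Run:
```python
from h import *
s=r.read_state(); print(s["ee_pos"],s["ft_force"],s["width"])
c=r.camera("wrist"); save(c,"w2"); W=cloud(c); z=W[...,2]; I=c["pixels"].astype(int)
m=(I[...,0]>90)&(I[...,1]<60)&(I[...,2]<60)&(z>.11)&(z<.17); q=W[m]
print("pin",len(q),np.median(q,0),q.min(0),q.max(0))
for n in("scene","top"):
    P=np.load(n+".npy"); m=(P[...,2]>.17)&(P[...,2]<.4)&(P[...,1]<-.15)&(P[...,1]>-.5)&(P[...,0]>.4)
    q=P[m]
    for lo in np.arange(.17,.4,.04):
        k=q[(q[:,2]>=lo)&(q[:,2]<lo+.04)]
        if len(k)>3: print(n,round(lo,2),len(k),"xmin",k[k[:,0].argmin()].round(3),"ymax",k[k[:,1].argmax()].round(3))
```

```text
[ 0.47908442 -0.26827986  0.12797917] [-0.03877537  0.35768091  0.2915699 ] 0.030641246583335672
pin 4 [ 0.47336532 -0.26508798  0.14641077] [ 0.47322566 -0.26518842  0.14550282] [ 0.47387941 -0.26435448  0.1470263 ]
scene 0.17 2328 xmin [ 0.616 -0.384  0.173] ymax [ 1.092 -0.15   0.201]
scene 0.21 2437 xmin [ 0.619 -0.383  0.239] ymax [ 1.089 -0.15   0.246]
scene 0.25 2564 xmin [ 0.62  -0.496  0.253] ymax [ 1.089 -0.15   0.281]
scene 0.29 1853 xmin [ 0.619 -0.386  0.299] ymax [ 1.088 -0.151  0.296]
scene 0.33 2197 xmin [ 0.614 -0.385  0.362] ymax [ 1.005 -0.15   0.351]
scene 0.37 3182 xmin [ 0.605 -0.434  0.377] ymax [ 1.013 -0.15   0.374]
top 0.17 575 xmin [ 0.612 -0.387  0.173] ymax [ 0.655 -0.372  0.194]
top 0.21 634 xmin [ 0.616 -0.391  0.211] ymax [ 0.632 -0.372  0.226]
top 0.25 718 xmin [ 0.616 -0.387  0.251] ymax [ 0.622 -0.372  0.251]
top 0.29 787 xmin [ 0.616 -0.39   0.293] ymax [ 0.626 -0.372  0.293]
top 0.33 858 xmin [ 0.611 -0.387  0.364] ymax [ 0.74  -0.372  0.359]
top 0.37 4238 xmin [ 0.602 -0.437  0.386] ymax [ 0.723 -0.372  0.373]
```

View pics/w2.png

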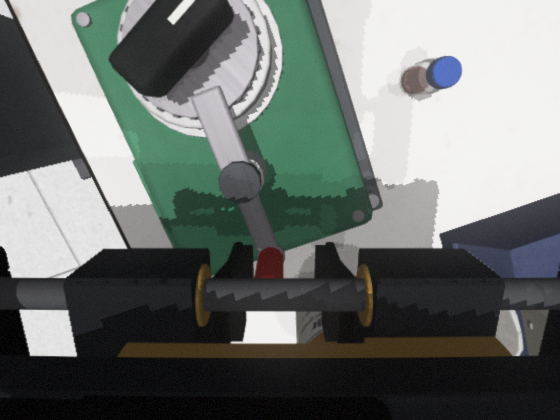

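Run:
```python
from h import *
c=r.camera("wrist"); W=cloud(c); I=c["pixels"].astype(int)
for u,v in [(240,178),(208,95),(216,120),(228,145),(262,230),(257,215),(268,256)]:
    print((u,v),np.median(W[v-2:v+3,u-2:u+3].reshape(-1,3),0).round(4),I[v,u])
g=I.max(2)-I.min(2)
z=W[...,2]; m=(z>.100)&(z<.125)&(g<25); m[:88]=0; m[165:]=0; m[:,:185]=0; m[:,250:]=0
y=W[...,1]; m&=(y>-.213)&(y<-.19)
q=W[m]; print("blade",len(q),np.median(q,0),cv2.fitLine(q[:,:2].astype(np.float32),2,0,.01,.01).ravel())
```

```text
(240, 178) [ 0.4728 -0.2232  0.115 ] [94 93 96]
(208, 95) [ 0.4723 -0.1802  0.111 ] [200 196 202]
(216, 120) [ 0.4716 -0.1926  0.111 ] [195 189 196]
(228, 145) [ 0.4725 -0.2059  0.1107] [190 186 190]
(262, 230) [ 0.4726 -0.2539  0.1111] [75 75 74]
(257, 215) [ 0.4731 -0.2452  0.1113] [76 77 79]
(268, 256) [ 0.473  -0.2638  0.1248] [72 23 23]
blade 1465 [ 0.47110461 -0.20121014  0.11099905] [ 0.01873236 -0.9998245   0.47102818 -0.20130944]
```

The blade now lies along +y at 91°, pointing at the spindle axis and overlapping the collar by 9 mm. The strike at 0.7 rad happens about 0.5 rad before that alignment, so this is the 1.2 hard stop. I centre on the pin and lift clear.

Call:
apply_moves([
  [0,0,0,0,-5,0,-0.3],
  [0,0,0,0,-5,0,-0.3],
  [0,0,0,0,-5,-20,-0.3],
  [0,0,0,0,-5,-50,-0.3],
  [0,0,0,0,-5,-80,-0.3],
  [0,0,0,0,-5,-110,-0.3],
  [0,0,0,0,-5,-130,-0.3],
  [0,0,0,0,-5,-130,-0.3],
  [0,0,0,0,-5,-130,-0.3],
])

```text
time: 12.18
ee_pos: [0.475, -0.2671, 0.2588]
eef_rot: [0.819, 0.574, 0.001, 0.001]
ft_force: [0.2, 0.5, -1.3]
width: 0.0305
grip_force: 0.0
```

Run:
```python
from h import *
c=r.camera("wrist"); save(c,"w3"); W=cloud(c); I=c["pixels"].astype(int); z=W[...,2]
m=(I[...,0]>90)&(I[...,1]<60)&(I[...,2]<60)&(z>.11)&(z<.17); q=W[m]
print("pin",len(q),np.median(q,0))
m=(z>.108)&(z<.1135)&(abs(W[...,0]-.472)<.03)&(W[...,1]>-.213)&(W[...,1]<-.19); q=W[m]; print("blade",len(q),np.median(q,0),cv2.fitLine(q[:,:2].astype(np.float32),2,0,.01,.01).ravel())
m=(z>.13)&(z<.16)&(abs(W[...,0]-.47)<.035)&(abs(W[...,1]+.155)<.03); print("bar top",np.median(z[m]))
print(r.read_state()["ft_force"])
P=np.load("top.npy"); c=r.camera("top"); Q=cloud(c)
for n,(u,v),w,zl in(("bottle",(367,233),26,.1),("vial",(290,186),10,.04),("die",(207,279),18,.03)):
    for X in(P,Q):
        a=X[v-w:v+w,u-w:u+w].reshape(-1,3); a=a[(a[:,2]>zl)&(a[:,2]<.2)]; print(n,len(a),np.median(a,0).round(4))
```

```text
pin 184 [ 0.47108336 -0.26951938  0.14699444]
blade 512 [ 0.47072214 -0.20132186  0.11102111] [ 0.00416929  0.9999913   0.47069553 -0.20135386]
bar top 0.14172950713414
[ 0.22141849 -0.72968909  0.5353322 ]
bottle 862 [ 0.4822 -0.3715  0.1246]
bottle 368 [ 0.4735 -0.3864  0.1276]
vial 81 [ 0.6026 -0.2126  0.0604]
vial 15 [ 0.6074 -0.2056  0.0608]
die 399 [ 0.3842 -0.0202  0.0406]
die 399 [ 0.384  -0.0206  0.0405]
```

The knob is home (bar top 0.1417), the blade is aligned at 90° over the collar, and the gripper is clear.

```bash
python3 -c "
from bench import r
print(r.close_job())"
```

```text
the job is handed in; nothing more can be done
None
```

The job is handed in, with no verdict returned: the teeth meshed at about 0.42 rad, the knob is fully home, and the lock lever is against its stop over the collar (angle judged from the camera). The arm is clear; the die hasn't moved, but the arm partly hid the vial and bottle in the last top view, so I couldn't confirm those two.

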